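Unlock the tension slide and hold it at the setting pointer

TASK

Free the spring-loaded slide of the small tension fixture: push the steel locking bar along its channel, nose under the strap, until it is fully home against the end stop. Then pull the slide out by its T-handle until the tip of its blade stands level with the tip of the setting pointer, and finish while still holding it there, so that the reading can be taken. Leave the loose gauges and parts around the fixture where they lie.

Things in the scene. Friction and masses are not known exactly. Their poses are not given: they have to be found in the camera images.
- fixture: Fixed tension fixture: grey base plate 10 mm thick, x -115..135, y -75..125 mm in its frame; origin at worktop level. -x is the slide's pull direction, +y the way the locking bar must go, z up. Slide guides (y +-16..28, to z 33 mm, x -35..80) and a grey spring housing (x 85..131, to z 42 mm) stand on it.
- channel_stop (a point): Face of the end stop on the channel's axis, on the base plate (fixture x = -60, y = 110, z = 10 mm). The channel runs along fixture y, 23 mm wide, walls up to z = 18 mm, with a gap at |y| < 22 mm where the slide passes out. A strap crosses over it at y 75..95 mm (underside z 24.5, top z 29.5, screws to 33 mm). The bar is home with its centre at y = 75 mm.
- bar_centre (a point): Centre of the loose steel locking bar, 20 (x) x 70 (y) x 12 mm high, about 0.2 kg, lying in the channel on the base plate (z 10 to 22 mm); axes as the fixture's. At the start its centre is at fixture y -28..8 mm: it lies across the front of the slide and blocks it. It must go in +y, nose under the strap.
- bar_knob (a point): Point on the upright round steel grip pin of the locking bar, 16 mm diameter; the pin stands 25 mm towards -y from the bar's centre, on its top. The point is on the pin's axis, 35 mm above the bar's underside; the pin's top is 47 mm above the underside (57 mm above the worktop).
- handle_grip (a point): Middle of the black T-handle's crossbar: a round bar 14 mm thick and 70 mm long along the fixture's y, its axis 58 mm above the worktop, on one 12 mm central post on the slide (slide top 24 mm above the worktop). At rest it is at fixture x = 12, y = 0 mm. There is free space in front of and behind it.
- draw_slide: The steel slide with its T-handle as a body. At rest its origin coincides with the fixture's origin (not on the handle); it moves with the slide; axes as the fixture's.
- pull_out (a joint): Pull-out of the steel slide (m): 0 = at rest (pulled in by its spring), grows as the slide comes out towards -x of the fixture, end of travel 0.075. The spring draws it back with about 3.6 N at 0 and 1.2 N more for each 10 mm; it returns when let go.
- slide_blade_tip (a point): Tip of the thin steel blade (5 mm wide) that sticks out from the slide to the fixture's -y side, 34 mm above the worktop; at rest at fixture x = 65, y = -44 mm. It moves with the slide.
- pointer_tip (a point): Tip of the blade (5 mm wide) of the setting pointer, a small aluminium rider with a black clamp screw (top 41 mm above the worktop), fixed somewhere along the rail on the fixture's -y side (fixture y = -46 mm, 34 mm above the worktop); it points at the path of the slide's blade. The slide must come out 35..58 mm to reach it. Its axes match the fixture's.
- ring_big: Bystander: dark setting ring, 72 mm across, 18 mm high, lying flat; origin under its centre.
- loose_stud: Bystander: bright shouldered stud, 22 mm across, 42 mm high, standing; origin under its centre.
- open_gauge: Bystander: C-shaped snap gauge, 104 x 104 x 11 mm, lying flat; origin under its centre.
- indicator: Bystander: dial indicator, 138 x 57 x 22 mm, lying on its back; origin under its middle.
Mind the look-alikes: they are no part of the job. What is shaped like the part that bears bar_centre but red is not meant.

How it is judged:
On the way:
1. the locking bar lies fully home in its channel, nose under the strap, within 5 mm of the end stop (y of bar_centre in the frame of fixture above 0.07 m and x of bar_centre in the frame of fixture between -0.065 and -0.055 m and z of bar_centre in the frame of fixture below 0.02 m), for 0.2 s.
At the end, for the whole second after the job is handed in: The locking bar lies in its channel within 5 mm of the end stop; the slide's blade tip is within 5 mm of the pointer tip along the pull direction and at rest, and the gripper's fingers hold the slide by its T-handle (contact force over 1 N) (all of step 1 and x of slide_blade_tip in the frame of pointer_tip between -0.005 and 0.005 m and velocity of joint pull_out between -0.01 and 0.01 m/s and contact force between the fingers and draw_slide above 1 N); the arm keeps its last pose, push and grip.
It fails at once if a bystander (setting ring, stud, snap gauge or dial indicator) is moved more than 20 mm (distance of any of ring_big, loose_stud, open_gauge, indicator from where it was at the start of the episode above 0.02 m).
It also fails if it takes over 48 s, if anything falls off the work surface, if the arm or the gripper's body presses on something with over 40 N, if the wrist force passes 120 N, or if a joint passes its speed limit or range.

ROBOT

A 6-joint arm with a two-finger parallel gripper is mounted at the origin on a cart in front of the work surface, level with it; the furniture and walls round the work are solid. World frame = base frame: x ahead of the robot, y to its left, z up, the work surface at z = 0. Lengths are in m, angles in rad, forces in N, time in s.
With the tool pointing down it reaches from about 0.375 to 0.975 m from the base axis. Payload 3.8 kg.
Tool frame: the origin (TCP) lies midway between the tips of the shut fingers; the grasp point (between the pads) lies 19 mm behind it (manip.grip_depth is the distance from the TCP to the grasp point, in m); z points along the fingers, y is the line along which they close (so a half turn about z gives the same grasp; the last joint's range is limited). The gripper opens to 85 mm and grips with 20 to 120 N. Pads are 22 mm wide; open, the fingers measure 114 mm over their backs; the gripper's body (76 mm by 85 mm) begins 54 mm behind the grasp point. The pads swing forward as they close: fully open they stand 13 mm farther back than shut.
Start: joints at [1.074, 0.264, 1.604, -0, 1.274, -0.037], TCP at [0.3, 0.605, 0.231] pointing down, gripper open.
Joint ranges: [-2.63, 2.63], [-0.94, 2.18], [0.31, 2.57], [-1.31, 4.45], [0, 2.66], [-2.55, 2.55]. Speed limits (rad/s): [2.57, 2.57, 3.14, 3.14, 3.14, 3.14].

INTERFACE

Orientations are given as [roll, pitch, yaw] about the fixed x, y, z axes, in that order (R = Rz(yaw) Ry(pitch) Rx(roll)).
In Python, from cell import manip gives the robot as it stands.
- The arm moves only by the tool jog_arm, never from a script. Its argument "steps" is a list of rows, each a list of 3 entries, a list of its own where there are three numbers: the shift along the world's x, y, z in cm, then the turn, a rotation vector about the world's x, y, z in degrees, then the opening, from 0 (shut) to 1 (fully open). In form: [[[tx, ty, tz], [rx, ry, rz], claw], ...]. A call has 1 to 8 rows; each row is the pose to reach, as a shift and turn from the pose commanded when the call began; what a row does not reach only later rows make up. A row lasts 1/10 s, in which the tool goes at most 50 mm and 8.59 degrees, less where a joint would pass 70% of its speed; a pose out of reach is approached as far as the arm can. A call with a gripper value outside its range is refused whole. The fingers move at their own pace and stop on an object; "force" is the grip in N (left out, the last holds). Time passes only in rows, so rows that repeat a pose let the fingers close. It gives the time, the measured TCP pose, the force, the opening and the grip force at its end, in the units of the state.
- manip.observe(): the state, without advancing time (a new reading comes with each control period).
- manip.get_image(name): name is "scene" or "top" or "wrist"; returns a dict with "frame" (480x640x3 uint8, blue, green, red), "fx", "fy", "cx", "cy" (pixels), "position" and "attitude" of the camera in the world; the wrist camera has in their place "hand_eye" (4x4, takes a point from camera to tool coordinates, whose origin is the TCP and whose axes are the flange's). Camera axes: x right, y up, looking along -z (the intrinsics and any distortion apply to the point x, -y, -z); pixel columns grow to the right and rows downward; lengths in m; the calibration is good to about 2 mm. A picture is of the moment at which its call begins: read the wrist's pose just before it. There is no depth.
- manip.hand_in(): hands the job in; it is judged then, once.
The state is a dict: "clock": time; "q": joint angles; "joint_vel": joint speeds; "joint_efforts": joint torques, N m; "tool_pos": TCP position; "eef_rot": TCP orientation; "force": force on the tool from outside, world axes, zero at the start; "moment": the same for the moment, N m; "finger_gap": finger opening in m; "grip_force": force on a finger pad.
Only numpy, scipy, OpenCV 4.12 (cv2) and the standard library are available. Lean on these libraries where they do the work, as an engineer would, in place of code of your own. Each camera call takes 0.05 s, during which the arm holds its last target. There are 200 camera calls.

## Working session

There is one attempt and no reset: what is moved stays moved. The work goes in short steps, Python scripts to look and compute and a tool call to move; the robot and the scene stay as the last step left them, time stands still between calls to the robot, and variables do not carry over. Pictures are saved under pics/ and viewed, at most 10 in all, crops included, and the job is handed in when it is done.

Besides the shell and the picture viewer there is one more tool, called after "Request:" as name([rows], argument=value, ...), one row to a line, values as JSON. jog_arm: Moves the arm, as the interface text tells. Its arguments: {"type":"object","properties":{"steps":{"type":"array","items":{"type":"array"}},"force":{"type":"number"}},"required":["steps"]}

```bash
mkdir -p pics; ls; python3 - <<'E'
from cell import manip
import cv2
print(manip.observe())
for n in ("top","scene"):
    d=manip.get_image(n); cv2.imwrite(f"pics/{n}0.png",d["frame"])
    print(n,{k:v for k,v in d.items() if k!="frame"})
E
```

```text
pics
{'clock': 0.0, 'q': array([ 1.07414397e+00,  2.64799913e-01,  1.60536121e+00,  4.27335643e-07,
        1.27368423e+00, -3.69073005e-02]), 'joint_vel': array([-0.00153505,  0.00164923,  0.00085957, -0.00022685,  0.00213121,
       -0.00042264]), 'joint_efforts': array([ 9.67317028e-04, -5.15091741e+01, -3.67327523e+01, -3.49309266e-05,
        1.26078946e-02,  1.73887707e-05]), 'tool_pos': array([0.29917348, 0.60427556, 0.22993741]), 'eef_rot': array([-3.13934150e+00, -8.35301761e-05,  2.68184738e+00]), 'force': array([ 0.24891684,  0.06822325, -0.16511926]), 'moment': array([-0.00490987, -0.00224842, -0.01738999]), 'grip_force': 0.0, 'finger_gap': 0.08497861829552407}
top {'fx': 441.6753486714519, 'fy': 441.6753486714519, 'cx': 314.0394923518301, 'cy': 239.05900887692326, 'position': array([0.33120881, 0.0277376 , 1.02420804]), 'attitude': array([ 0.20390378, -0.00437226, -1.59637441])}
scene {'fx': 605.4888254525607, 'fy': 605.4888254525607, 'cx': 334.1013337397067, 'cy': 230.57227688570498, 'position': array([-0.21843437, -0.73228995,  1.0187049 ]), 'attitude': array([ 0.8357968 , -0.01846133, -0.76503155])}
```

View pics/top0.png

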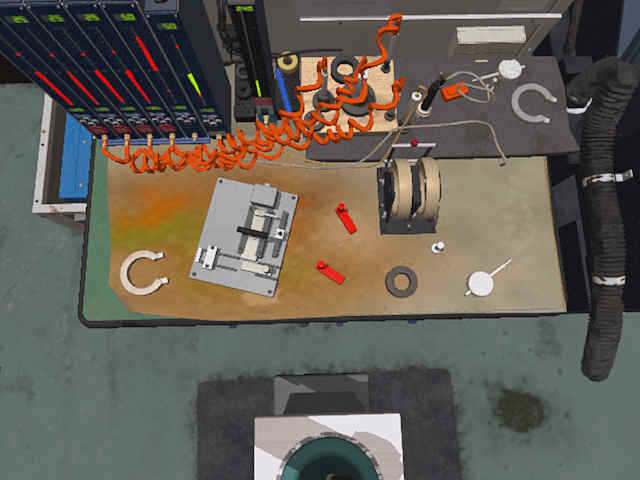

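View pics/scene0.png

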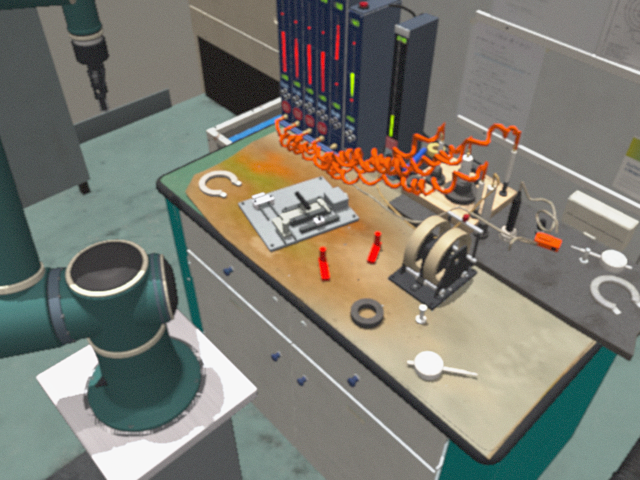

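The top view shows the fixture's grey plate with corners at about (222,178), (298,193), (275,297) and (192,277). The housing is up (+x away from the robot) and the strap is at left (207,257). The bar is near (258,268). The scene view agrees. Next I'll measure the plate corners and enlarge.

```bash
cat > h.py <<'E'
import numpy as np, cv2
from scipy.spatial.transform import Rotation as R
from cell import manip
def rays(d,uv,T=None):
    uv=np.atleast_2d(uv).astype(float)
    c=np.c_[(uv[:,0]-d["cx"])/d["fx"],-(uv[:,1]-d["cy"])/d["fy"],-np.ones(len(uv))]
    if T is None: return np.array(d["position"]),R.from_euler("xyz",d["attitude"]).apply(c)
    return T[:3,3],c@T[:3,:3].T
def wristT(d,s):
    T=np.eye(4);T[:3,:3]=R.from_euler("xyz",s["eef_rot"]).as_matrix();T[:3,3]=s["tool_pos"];return T@np.array(d["hand_eye"])
def on_z(d,uv,z,T=None):
    o,r=rays(d,uv,T); return o+r*((z-o[2])/r[:,2])[:,None]
def pix(d,P,T=None):
    P=np.atleast_2d(P)
    if T is None:
        T=np.eye(4);T[:3,:3]=R.from_euler("xyz",d["attitude"]).as_matrix();T[:3,3]=d["position"]
    c=(P-T[:3,3])@T[:3,:3]
    return np.c_[d["cx"]-d["fx"]*c[:,0]/c[:,2],d["cy"]+d["fy"]*c[:,1]/c[:,2]]
E
python3 - <<'E'
from h import *
d=manip.get_image("top"); f=d["frame"]
cv2.imwrite("pics/topc.png",cv2.resize(f[165:310,180:310],None,fx=4,fy=4,interpolation=cv2.INTER_CUBIC))
c=np.array([[222,178],[298,193],[275,297],[192,277]])
p=on_z(d,c,0.01);print(p)
print(np.linalg.norm(np.diff(p,axis=0,append=p[:1]),axis=1), p.mean(0))
print(on_z(d,[[401,281],[437,247],[145,272],[482,284],[345,218],[330,272]],0.01))
E
```

```text
[[0.696534   0.23598955 0.01      ]
 [0.65435477 0.05348053 0.01      ]
 [0.40796376 0.11045894 0.01      ]
 [0.45854667 0.30097103 0.01      ]]
[0.18731959 0.25289339 0.19711288 0.24669934] [0.5543498  0.17522501 0.01      ]
[[ 0.43726031 -0.17963611  0.01      ]
 [ 0.51468681 -0.26910434  0.01      ]
 [ 0.47283605  0.40951019  0.01      ]
 [ 0.42567783 -0.36561831  0.01      ]
 [ 0.58986154 -0.05668481  0.01      ]
 [ 0.46216919 -0.01692396  0.01      ]]
```

View pics/topc.png

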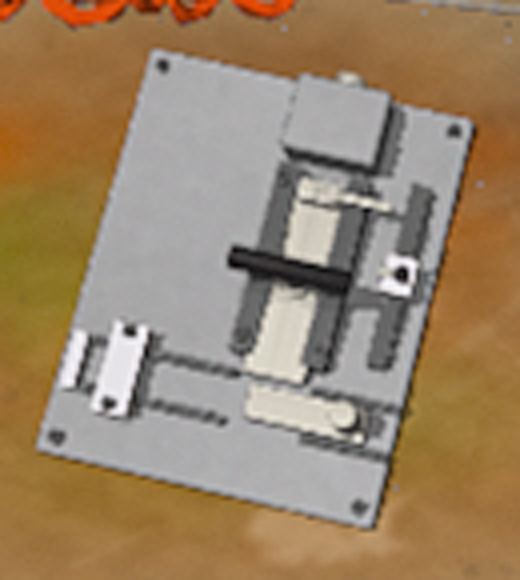

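The enlarged crop shows the plate corners at (155,52), (473,120), (375,527) and (40,452). The knob is at (345,413), the T-handle runs (232,258)-(352,283), the slide blade tip is near (392,207) and the pointer rider is at (400,272).

```bash
cat >> h.py <<'E'
def fit2(F,W):
    F=np.asarray(F,float);W=np.asarray(W,float)
    f=F-F.mean(0);w=W-W.mean(0)
    yaw=np.arctan2((f[:,0]*w[:,1]-f[:,1]*w[:,0]).sum(),(f*w).sum())
    M=np.array([[np.cos(yaw),-np.sin(yaw)],[np.sin(yaw),np.cos(yaw)]])
    t=W.mean(0)-M@F.mean(0)
    return yaw,M,t,np.linalg.norm(F@M.T+t-W,axis=1)
E
python3 - <<'E'
from h import *
d=manip.get_image("top")
cr=lambda a:np.array(a)/4+[180,165]-0.4
p=on_z(d,cr([[155,52],[473,120],[375,527],[40,452]]),0.01)[:,:2]
yaw,M,t,e=fit2([[.135,.125],[.135,-.075],[-.115,-.075],[-.115,.125]],p)
print("yaw",yaw,np.degrees(yaw),"t",t,"res",e)
inv=lambda q:(q[:,:2]-t)@M
for n,c,z in(("knob",(345,412),.057),("hL",(232,258),.058),("hR",(352,283),.058),("blade",(392,207),.034),("ptr screw",(402,274),.041)):
    q=on_z(d,cr([c]),z);print(n,q[0],inv(q)[0])
E
```

```text
yaw -0.24631861616320389 -14.113017121654485 t [0.53794562 0.15803413] res [0.00221666 0.00154762 0.00165397 0.00094984]
knob [0.46939383 0.12629759 0.057     ] [-0.05874418 -0.04749397]
hL [0.55785602 0.18919571 0.058     ] [0.01171114 0.03507588]
hR [0.54185888 0.12203011 0.058     ] [ 0.0125742 -0.0339631]
blade [0.59148782 0.10106534 0.034     ] [ 0.06581712 -0.0421938 ]
ptr screw [0.55010969 0.09520362 0.041     ] [ 0.02711721 -0.05796804]
```

Everything checks out against the given sizes: handle at (12, 0), blade tip at about (65, -44) and knob x about -59. The bar centre is at y of about -22. Now to move above the knob, fingers closing along fixture x (the same orientation suits the handle).

Request:
jog_arm([
  [[17,-48,-3],[0,0,-77.8],0.7],
  [[17,-48,-3],[0,0,-77.8],0.7],
  [[17,-48,-3],[0,0,-77.8],0.7],
  [[17,-48,-3],[0,0,-77.8],0.7],
  [[17,-48,-3],[0,0,-77.8],0.7],
  [[17,-48,-3],[0,0,-77.8],0.7],
  [[17,-48,-3],[0,0,-77.8],0.7],
  [[17,-48,-3],[0,0,-77.8],0.7],
], force=50)

```text
clock: 1.0
tool_pos: [0.433, 0.2266, 0.2077]
eef_rot: [3.141, -0.0, 1.476]
force: [1.0, 0.3, 0.5]
finger_gap: 0.0597
grip_force: 0.0
```

Request:
jog_arm([
  [[0,0,0],[0,0,0],0.7],
])

```text
clock: 1.1
tool_pos: [0.434, 0.2232, 0.2072]
eef_rot: [3.141, 0.003, 1.473]
force: [-0.1, 0.6, 0.6]
finger_gap: 0.0598
grip_force: 0.0
```

Request:
jog_arm([
  [[3.6,-9.8,-0.7],[0,0,-8.5],0.7],
  [[3.6,-9.8,-0.7],[0,0,-8.5],0.7],
  [[3.6,-9.8,-0.7],[0,0,-8.5],0.7],
  [[3.6,-9.8,-0.7],[0,0,-8.5],0.7],
  [[3.6,-9.8,-0.7],[0,0,-8.5],0.7],
  [[3.6,-9.8,-0.7],[0,0,-8.5],0.7],
])

```text
clock: 1.7
tool_pos: [0.4685, 0.132, 0.2008]
eef_rot: [-3.141, -0.0, 1.336]
force: [0.2, 0.3, -1.0]
finger_gap: 0.0598
grip_force: 0.0
```

```bash
python3 - <<'E'
from h import *
s=manip.observe();d=manip.get_image("wrist");T=wristT(d,s)
print(s["tool_pos"],s["eef_rot"],s["q"])
cv2.imwrite("pics/w1.png",d["frame"])
import pickle;pickle.dump((s,d),open("w1.pkl","wb"))
yaw,t=-0.2463,np.array([.53795,.15803]);M=np.array([[np.cos(yaw),-np.sin(yaw)],[np.sin(yaw),np.cos(yaw)]])
for n,P in dict(knob=(-.06,-.047,.057),h=(.012,0,.058),blade=(.065,-.044,.034),strap=(-.06,.085,.0295)).items():
    print(n,pix(d,[*(M@P[:2]+t),P[2]],T))
E
```

```text
[0.46847068 0.13195679 0.2007935 ] [-3.14133972e+00 -4.58723092e-04  1.33560738e+00] [ 2.23004359e-01 -7.46579662e-02  2.03034216e+00  5.64586968e-04
  1.18593245e+00  4.57981281e-01]
knob [[312.6323639  230.93908641]]
h [[416.70481527 167.53220512]]
blade [[471.38665084 220.92033845]]
strap [[314.73298787  38.68865198]]
```

View pics/w1.png

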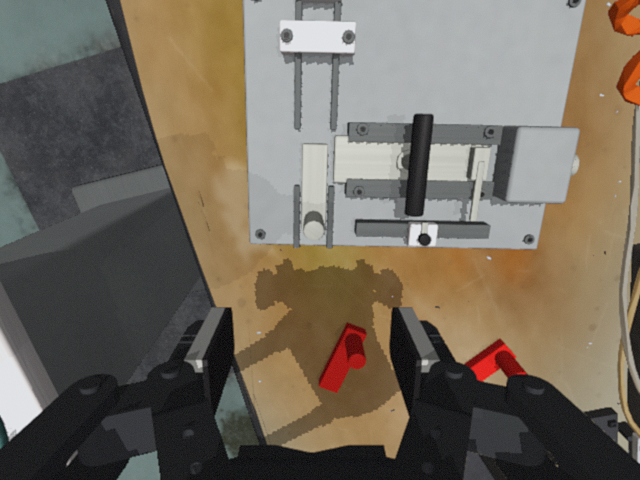

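The wrist view shows the knob at about (314,228), the strap's screws at (287,37) and (349,38), the handle at (409-432,115-214), the slide blade at about (476,218) and the pointer rider's screw at (424,240). The predicted pixels agree within about 5 px. I'll enlarge the area for the fine numbers.

```bash
python3 - <<'E'
import pickle,cv2
s,d=pickle.load(open("w1.pkl","rb"))
cv2.imwrite("pics/w1c.png",cv2.resize(d["frame"][105:255,290:490],None,fx=4,fy=4,interpolation=cv2.INTER_CUBIC))
E
```

```text
(no output)
```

View pics/w1c.png

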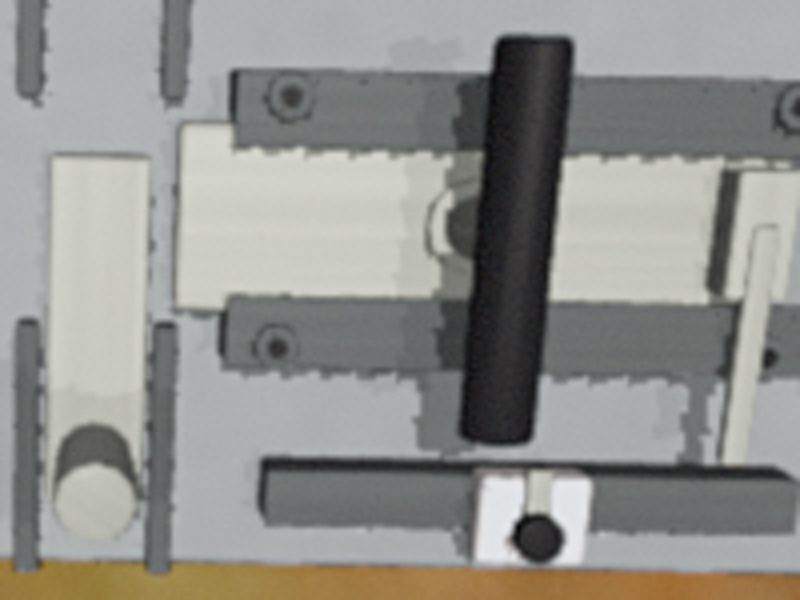

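In the 4x crop, the knob top is at (96,500), the handle centre at (516,239), the slide blade tip at (735,463), the pointer tip at (539,470) and the bar's front edge at (52..148,156).

```bash
python3 - <<'E'
from h import *
import pickle
s,d=pickle.load(open("w1.pkl","rb"));T=wristT(d,s)
cr=lambda a:np.array(a)/4+[290,105]-.4
N=["knob","handle","blade","ptr","barL","barR","hTop","hBot"]
uv=cr([[96,500],[516,239],[735,463],[539,470],[52,155],[148,157],[535,41],[497,438]])
z=[.057,.058,.034,.034,.022,.022,.058,.058]
W=np.array([on_z(d,[u],h,T)[0] for u,h in zip(uv,z)])
st=on_z(d,[[287,37],[349,38]],.033,T)
ang=np.arctan2(*(W[6]-W[7])[[1,0]])-np.pi/2
# fixture fit from handle, blade, strap centre and corners
F=[[.012,0],[.065,-.044],[-.06,.085]];P=np.r_[W[[1,2],:2],[st.mean(0)[:2]]]
yaw,M,t,e=fit2(F,P);print("yaw",yaw,"handle ang",ang,"t",t,e)
for n,w in zip(N,W):print(n,w.round(4),((w[:2]-t)@M).round(4))
print("ux",M[:,0],"uy",M[:,1])
for p in((-.06,.05),(.012,0)):print(M@p+t)
E
```

```text
yaw -0.24810302267141413 handle ang -0.2519900145659302 t [0.53972833 0.15858548] [0.00133793 0.00037731 0.00100616]
knob [0.4692 0.1279 0.057 ] [-0.0608 -0.0471]
handle [0.5512 0.157  0.058 ] [0.0115 0.0013]
blade [0.5918 0.0996 0.034 ] [ 0.065  -0.0444]
ptr [0.5541 0.1072 0.034 ] [ 0.0266 -0.0463]
barL [0.4749 0.1874 0.022 ] [-0.0699  0.0121]
barR [0.4928 0.1828 0.022 ] [-0.0514  0.0119]
hTop [0.5594 0.1887 0.058 ] [0.0117 0.0341]
hBot [0.5424 0.1226 0.058 ] [ 0.0114 -0.0342]
ux [ 0.96938    -0.24556551] uy [0.24556551 0.96938   ]
[0.49384381 0.22178841]
[0.55136089 0.1556387 ]
```

Request:
jog_arm([
  [[0,-0.4,-5],[0,0,-0.7],0.6],
  [[0,-0.4,-10],[0,0,-0.7],0.6],
  [[0,-0.4,-10],[0,0,-0.7],0.6],
  [[0,-0.4,-10],[0,0,-0.7],0.6],
])

```text
clock: 2.15
tool_pos: [0.4678, 0.1272, 0.1005]
eef_rot: [-3.139, 0.001, 1.323]
force: [0.4, 0.8, 0.7]
finger_gap: 0.051
grip_force: 0.0
```

Request:
jog_arm([
  [[0.1,0,-4],[0,0,0],0.6],
  [[0.1,0,-7],[0,0,0],0.6],
  [[0.1,0,-7],[0,0,0],0.6],
  [[0.1,0,-7],[0,0,0],0],
  [[0.1,0,-7],[0,0,0],0],
  [[0.1,0,-7],[0,0,0],0],
  [[0.1,0,-7],[0,0,0],0],
  [[0.1,0,-7],[0,0,0],0],
])

```text
clock: 2.95
tool_pos: [0.4714, 0.1275, 0.0337]
eef_rot: [3.139, -0.003, 1.321]
force: [-4.1, 1.7, 7.4]
finger_gap: 0.0141
grip_force: 48.3
```

Request:
jog_arm([
  [[0.5,1.9,0],[0,0,0],0],
  [[1.0,3.9,0],[0,0,0],0],
  [[1.5,5.8,0],[0,0,0],0],
  [[2.0,7.7,0],[0,0,0],0],
  [[2.3,9.1,0],[0,0,0],0],
  [[2.4,9.5,0],[0,0,0],0],
  [[2.4,9.5,0],[0,0,0],0],
  [[2.4,9.5,0],[0,0,0],0],
])

```text
clock: 3.75
tool_pos: [0.4941, 0.2218, 0.033]
eef_rot: [3.141, -0.0, 1.322]
force: [-4.0, -1.9, 6.0]
finger_gap: 0.014
grip_force: 50.3
```

```bash
python3 - <<'E'
from h import *
s=manip.observe();d=manip.get_image("wrist")
print(s["tool_pos"],s["force"],s["finger_gap"])
t=np.array([.53973,.15859]);M=np.array([[.96938,.24557],[-.24557,.96938]])
print((s["tool_pos"][:2]-t)@M)
cv2.imwrite("pics/w2.png",d["frame"])
E
```

```text
[0.49406599 0.22175031 0.03300507] [-3.95277754 -1.91799347  6.02375858] 0.014032568090776668
[-0.05977606  0.05001263]
```

View pics/w2.png

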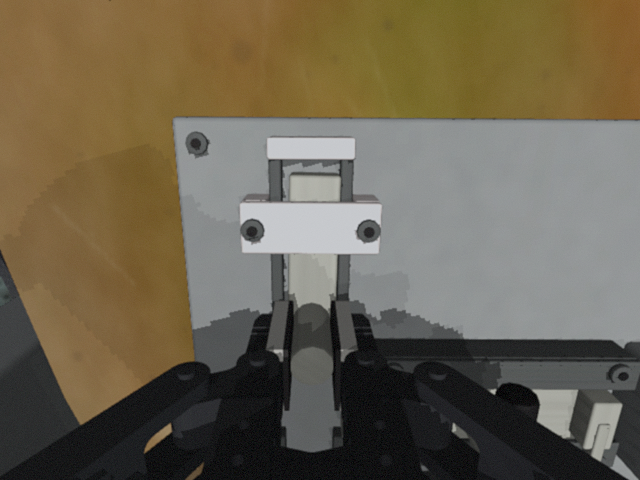

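The bar's nose (row 174) lies under the strap, but a gap to the stop remains (row ~160). I'll push on gently until contact.

Request:
jog_arm([
  [[0.1,0.3,0],[0,0,0],0],
  [[0.15,0.6,0],[0,0,0],0],
  [[0.15,0.6,0],[0,0,0],0],
])

```text
clock: 4.1
tool_pos: [0.4953, 0.2266, 0.0331]
eef_rot: [3.142, 0.002, 1.322]
force: [-5.0, -5.8, 9.1]
finger_gap: 0.0142
grip_force: 50.6
```

Request:
jog_arm([
  [[0.1,0.4,0],[0,0,0],0],
  [[0.15,0.5,0],[0,0,0],0],
  [[0.15,0.5,0],[0,0,0],0],
])

```text
clock: 4.4
tool_pos: [0.4955, 0.2277, 0.0331]
eef_rot: [-3.14, 0.009, 1.324]
force: [-7.1, -20.4, 18.3]
finger_gap: 0.0141
grip_force: 51.4
```

```bash
python3 - <<'E'
from h import *
s=manip.observe();d=manip.get_image("wrist")
t=np.array([.53973,.15859]);M=np.array([[.96938,.24557],[-.24557,.96938]])
print((s["tool_pos"][:2]-t)@M,s["force"])
cv2.imwrite("pics/w3.png",cv2.resize(d["frame"][110:400,180:440],None,fx=2,fy=2))
E
```

```text
[-0.05987783  0.05610045] [ -7.08296365 -20.40170698  18.30126477]
```

View pics/w3.png

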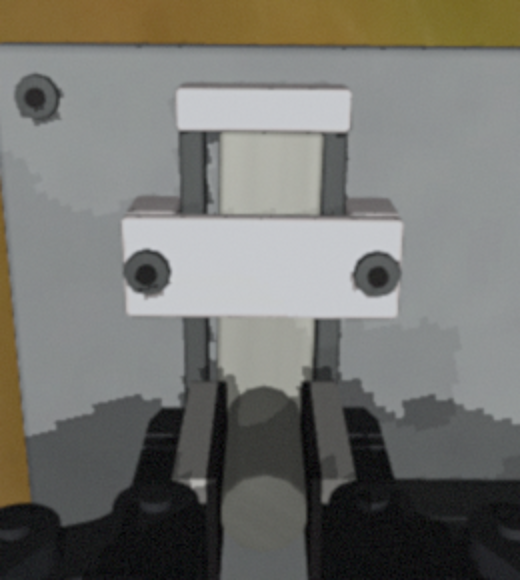

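The nose now touches the stop and the force has risen to about 20 N, so the bar is home. Next: release, lift, and go over the handle.

Request:
jog_arm([
  [[0,0,0],[0,0,0],0.6],
  [[0,0,0],[0,0,0],0.6],
  [[0,0,0],[0,0,0],0.6],
  [[0,0,4],[0,0,0],0.6],
  [[0,0,7],[0,0,0],0.6],
  [[0,0,7],[0,0,0],0.6],
])

```text
clock: 5.05
tool_pos: [0.5009, 0.2346, 0.1063]
eef_rot: [3.133, -0.006, 1.322]
force: [1.3, 0.1, 0.5]
finger_gap: 0.051
grip_force: 0.0
```

Request:
jog_arm([
  [[2.5,-3.9,0],[0,0,0],0.6],
  [[5,-7.8,0],[0,0,0],0.6],
  [[5,-7.8,0],[0,0,0],0.6],
  [[5,-7.8,0],[0,0,0],0.6],
  [[5,-7.8,0],[0,0,0],0.6],
])

```text
clock: 5.55
tool_pos: [0.546, 0.155, 0.1001]
eef_rot: [-3.14, 0.0, 1.321]
force: [-0.3, -0.6, -0.0]
finger_gap: 0.0513
grip_force: 0.0
```

Down 6.1 cm, 0.5 cm in x, then close.

Request:
jog_arm([
  [[0.5,0.1,-3],[0,0,0],0.6],
  [[0.5,0.1,-6],[0,0,0],0.6],
  [[0.5,0.1,-6],[0,0,0],0.6],
  [[0.5,0.1,-6],[0,0,0],0],
  [[0.5,0.1,-6],[0,0,0],0],
  [[0.5,0.1,-6],[0,0,0],0],
  [[0.5,0.1,-6],[0,0,0],0],
  [[0.5,0.1,-6],[0,0,0],0],
], force=50)

```text
clock: 6.35
tool_pos: [0.5509, 0.1568, 0.0426]
eef_rot: [-3.14, -0.001, 1.32]
force: [-5.5, 3.7, 5.2]
finger_gap: 0.0125
grip_force: 48.8
```

Request:
jog_arm([
  [[-0.9,0.2,0],[0,0,0],0],
  [[-1.9,0.5,0],[0,0,0],0],
  [[-2.8,0.7,0],[0,0,0],0],
  [[-3.5,0.9,0],[0,0,0],0],
  [[-3.7,0.9,0],[0,0,0],0],
  [[-3.7,0.9,0],[0,0,0],0],
  [[-3.7,0.9,0],[0,0,0],0],
])

```text
clock: 7.05
tool_pos: [0.5185, 0.1653, 0.0427]
eef_rot: [3.134, -0.004, 1.321]
force: [8.3, 0.6, -5.5]
finger_gap: 0.0122
grip_force: 49.7
```

```bash
python3 - <<'E'
from h import *
import pickle
s=manip.observe();d=manip.get_image("wrist");T=wristT(d,s)
dt=manip.get_image("top");ds=manip.get_image("scene")
pickle.dump((s,d,dt,ds),open("w4.pkl","wb"))
t=np.array([.53973,.15859]);M=np.array([[.96938,.24557],[-.24557,.96938]])
print((s["tool_pos"][:2]-t)@M,s["force"],s["finger_gap"])
P=np.r_[M@[.0266,-.045]+t,.034]
print(pix(d,P,T),pix(dt,P),pix(ds,P))
u,v=pix(ds,P)[0].astype(int);a=ds["frame"][v-35:v+35,u-50:u+50]
u,v=pix(dt,P)[0].astype(int);b=dt["frame"][v-35:v+35,u-50:u+50]
cv2.imwrite("pics/c4.png",cv2.resize(np.vstack([a,b]),None,fx=4,fy=4,interpolation=cv2.INTER_CUBIC))
E
```

```text
[-0.0222696   0.00131695] [ 8.31764916  0.58973991 -5.48955917] 0.012187907127518723
[[420.46449625 402.4680343 ]] [[274.53172513 232.04432836]] [[316.86858973 216.26071792]]
```

View pics/c4.png

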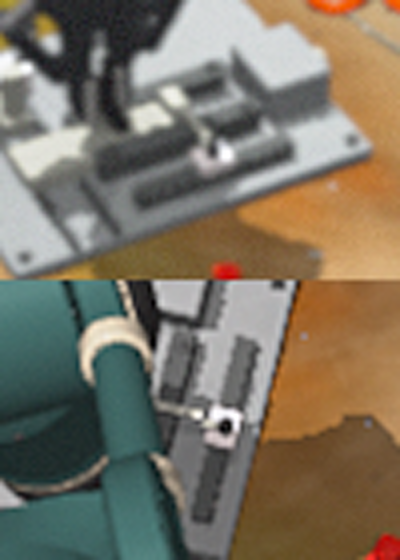

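The slide's blade (top-view crop (200,413)) sits about 9 crop px (~5 mm) short of the rider's line, through (225,427). The TCP agrees: 33.6 mm pulled of 38.4. I'll pull 4.8 mm more.

Request:
jog_arm([
  [[-0.3,0.1,0],[0,0,0],0],
  [[-0.5,0.1,0],[0,0,0],0],
  [[-0.5,0.1,0],[0,0,0],0],
  [[-0.5,0.1,0],[0,0,0],0],
  [[-0.5,0.1,0],[0,0,0],0],
])

```text
clock: 7.7
tool_pos: [0.5139, 0.1665, 0.0426]
eef_rot: [3.133, -0.005, 1.321]
force: [9.1, 1.6, -6.9]
finger_gap: 0.0124
grip_force: 49.6
```

```bash
python3 - <<'E'
from h import *
s=manip.observe();d=manip.get_image("wrist")
dt=manip.get_image("top")
t=np.array([.53973,.15859]);M=np.array([[.96938,.24557],[-.24557,.96938]])
print((s["tool_pos"][:2]-t)@M,s["force"],s["finger_gap"],s["joint_vel"].round(3))
u,v=274,232;b=dt["frame"][v-25:v+25,u-30:u+30]
w=d["frame"][260:480,300:640]
cv2.imwrite("pics/c5.png",np.hstack([cv2.resize(b,(400,333),interpolation=cv2.INTER_CUBIC),cv2.resize(w,(400,259))[:259] if 0 else cv2.copyMakeBorder(cv2.resize(w,(400,259)),0,74,0,0,cv2.BORDER_CONSTANT)]))
E
```

```text
[-0.02699169  0.00134113] [ 9.05215414  1.6013601  -6.90973492] 0.012411069874941356 [-0.001  0.002 -0.     0.002 -0.001 -0.   ]
```

View pics/c5.png

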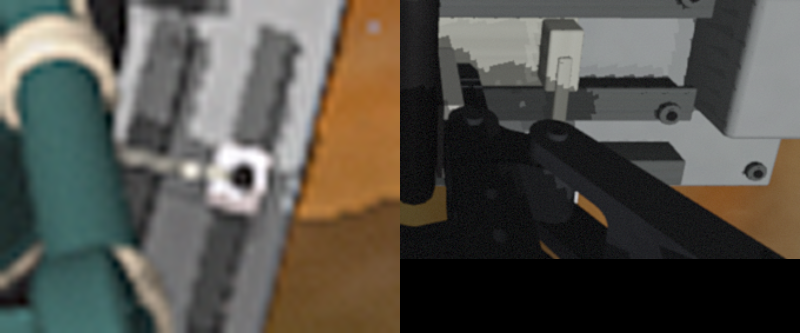

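The blade now runs in line with the pointer, (125,155) to (190,170) to the screw at (242,178), and the pull is about 38.3 mm. One last look, to check that the bar stayed home.

```bash
python3 - <<'E'
from h import *
ds=manip.get_image("scene");d=manip.get_image("wrist")
t=np.array([.53973,.15859]);M=np.array([[.96938,.24557],[-.24557,.96938]])
u,v=pix(ds,np.r_[M@[-.06,.07]+t,.03])[0].astype(int);print(u,v)
for n,p in(("knob",(-.06,.05,.057)),("nose",(-.06,.11,.022))):print(n,(pix(ds,np.r_[M@p[:2]+t,p[2]])-[u-40,v-35])*6,pix(d,np.r_[M@p[:2]+t,p[2]],wristT(d,manip.observe())))
a=cv2.resize(ds["frame"][v-35:v+35,u-40:u+40],(480,420),interpolation=cv2.INTER_CUBIC)
b=cv2.copyMakeBorder(cv2.resize(d["frame"],(320,240)),0,180,0,0,cv2.BORDER_CONSTANT)
cv2.imwrite("pics/c6.png",np.hstack([a,b]))
E
```

```text
265 202
knob [[260.87953409 187.69155146]] [[208.8708275  205.72264242]]
nose [[206.66703523 173.609778  ]] [[218.49959412  21.53082943]]
```

View pics/c6.png

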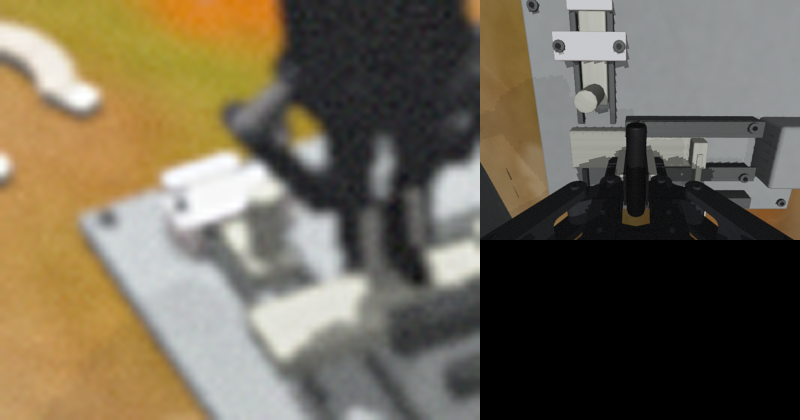

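The bar is home: its nose is against the stop, and the knob appears at about (216,202) against a predicted (209,206). Handing in.

```bash
python3 -c "
from cell import manip
print(manip.hand_in())"
```

```text
the job is handed in; nothing more can be done
None
```

The job is handed in: the locking bar is home against the end stop, and the gripper is still holding the slide about 38 mm out with its blade level with the pointer; the hand-in returned no verdict.

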